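# Knock the jammed coin shutter out of the validator throat

### The job

The purple coin shutter is jammed under the two dark lips of the aluminium throat. Pick up the blue nylon block and use it, not the fingers, to knock the shutter sideways out of the throat onto the open plate in front of the red stop, then stand the block back on the bench. After that, lift the shutter by its tab and lay it flat in the tin parts dish.

Things in the scene. Friction and masses are not known exactly. Their poses are not given: they have to be found in the camera images.
- shutter: Purple slab 66 (x) x 46 (y) x 12 mm with a centred upright grip tab on top, 12 (x) x 30 (y) mm, 12 to 42 mm above the underside; about 70 g. Origin: centre of underside, z up. Starts on the throat's plate, axes parallel to the throat's, centre at throat y -10 to -2 mm, its -y end showing. Lips stop lifting; a spring pin wedges it: 3 to 10 N towards throat +y on its -y end face slides it.
- block: Blue nylon knocking block standing upright, 28 (x) x 40 (y) x 64 (z) mm, about 90 g. Origin: centre of underside, z up. Grip it across its 28 mm width near the top. (The cream printhead module, 64 x 44 x 38 mm, is not the block.)
- throat: Fixed aluminium fixture, origin on bench under the throat's centre; +y = way out. Plate 120 mm wide (x), y -35 to 105 mm, top 8 mm above bench. At y -15 to 15 mm dark cheeks and two lips (22 to 27 mm above bench) hold the shutter's x edges; between the lips an open slot, x -25 to 25 mm, lets the block pass along y. Shutter centre past y 38 mm is clear. Red stop, top 20 mm above bench, y 97 to 105.
- dish: Round, dented, fixed tin parts dish, open at the top: outside radius 79 mm, rim 28 mm above the bench, flat floor of radius 73 mm, 3 mm above the bench. Origin: centre of the underside.
There are look-alikes about, which are no part of the job. Of the things that look like the shutter, the larger one is meant.

How it is judged:
By the outcome, as a careful person would: the job done as asked, in the order asked, and still so for the second after the job is handed in, with the robot touching nothing.
It also fails if it takes over 61 s, if anything falls off the work surface, if the arm or the gripper's body presses on something with over 40 N, if the wrist force passes 120 N, or if a joint passes its speed limit or range.

### The arm

A 6-joint arm with a two-finger parallel gripper is mounted at the origin on the work surface. World frame = base frame: x ahead of the robot, y to its left, z up, the work surface at z = 0. Lengths are in m, angles in rad, forces in N, time in s.
With the tool pointing down it reaches from about 0.375 to 0.975 m from the base axis. Payload 3.8 kg.
Tool frame: the origin (TCP) lies at the very end of the fingers, on their centre line; the grasp point (between the pads) lies 19 mm behind it; z points along the fingers, x is the direction in which the jaws open and shut, and the axes are right-handed (so a half turn about z gives the same grasp; the last joint's range is limited). The gripper opens to 85 mm and grips with 20 to 120 N. Pads are 22 mm wide; open, the fingers measure 114 mm over their backs; the gripper's body (76 mm by 85 mm) begins 54 mm behind the grasp point. The pads swing forward as they close: fully open they stand 13 mm farther back than shut.
Start: joints at [-0.037, 0.264, 1.604, -0, 1.274, -0.037], TCP at [0.675, -0, 0.231] pointing down, gripper open.
Joint ranges: [-2.63, 2.63], [-0.94, 2.18], [0.31, 2.57], [-1.31, 4.45], [0, 2.66], [-2.55, 2.55]. Speed limits (rad/s): [2.57, 2.57, 3.14, 3.14, 3.14, 3.14].

### API

Orientations are given as a rotation vector (axis times angle).
In Python, from workcell import bot gives the robot as it stands.
- The arm moves only by the tool carry_out, never from a script. Its argument "deltas" is a list of rows, each an object with "delta_pos": the shift along the tool's x, y, z in m, a list of three; "dr": the turn, a rotation vector about the tool's x, y, z in rad, a list of three. A call has 1 to 10 rows; each row shifts and turns the commanded pose from where the row before left it, along the tool's axes as they then stand; what a row does not reach is not made up. A row lasts 1/8 s, in which the tool goes at most 62.5 mm and 10.7 degrees, less where a joint would pass 70% of its speed; a pose out of reach is approached as far as the arm can. A call is refused whole if a number of a shift passes 0.0625 or a number of a turn 0.188, either way. A call with a gripper value outside its range is refused whole. "grip" is the opening, from 0 (shut) to 1 (fully open), set as the call begins (left out, the last holds). The fingers move at their own pace and stop on an object; "force" is the grip in N (left out, the last holds). Time passes only in rows, so rows that do not move let the fingers close. It gives the time, the measured TCP pose, the force and the opening at its end, in the units of the state.
- bot.read_state(): the state, without advancing time (a new reading comes with each control period).
- bot.read_camera(name): name is "scene" or "side" or "wrist"; returns a dict with "frame" (420x560x3 uint8, red, green, blue), "K" (3x3 intrinsics, pixels), "k1" (the pictures are not rectified: a ray, as slopes to the right and down, at radius r is drawn at 1 + k1 r^2 times it, then the intrinsics apply), "xyz" and "attitude" of the camera in the world; the wrist camera has in their place "hand_eye" (4x4, takes a point from camera to tool coordinates, whose origin is the TCP and whose axes are the tool frame's). Camera axes: x right, y down, z forward; pixel columns grow to the right and rows downward; lengths in m; the calibration is good to about 2 mm. A picture is of the moment at which its call begins: read the wrist's pose just before it. There is no depth.
- bot.finish_job(): hands the job in, once; it reports no verdict.
The state is a dict: "time": time; "q": joint angles; "joint_vel": joint speeds; "joint_torque": joint torques, N m; "tool_pos": TCP position; "tcp_rot": TCP orientation; "wrist_force": force on the tool from outside, world axes, zero at the start; "torque": the same for the moment, N m; "width": opening from 0.0 (shut) to 1.0 (fully open).
Only numpy, scipy, OpenCV 4.12 (cv2) and the standard library are available. Lean on these libraries where they do the work, as an engineer would, in place of code of your own. Each camera call takes 0.05 s, during which the arm holds its last target.

## Working session

There is one attempt and no reset: what is moved stays moved. The work goes in short steps, Python scripts to look and compute and a tool call to move; the robot and the scene stay as the last step left them, time stands still between calls to the robot, and variables do not carry over. Pictures are saved under pics/ and viewed, and the job is handed in when it is done.

Besides the shell and the picture viewer there is one more tool, called after "Emit:" by a JSON object that holds its "op" and its "data". carry_out: Moves the arm, as the interface text tells. Its arguments: {"type":"object","properties":{"deltas":{"type":"array"},"grip":{"type":"number"},"force":{"type":"number"}},"required":["deltas"]}

```bash
ls; mkdir -p pics; python3 - <<'E'
from workcell import bot
import cv2,pickle
s=bot.read_state();print(s)
d={}
for n in ["scene","side","wrist"]:
    c=bot.read_camera(n);d[n]=c
    cv2.imwrite(f"pics/{n}0.png",c["frame"][:,:,::-1])
    print(n,{k:v for k,v in c.items() if k!="frame"})
pickle.dump((s,d),open("v0.pkl","wb"))
E
```

```text
pics
{'time': 0.0, 'q': array([-3.69039592e-02,  2.64767054e-01,  1.60535927e+00,  2.90913506e-05,
        1.27370425e+00, -3.69033763e-02]), 'joint_vel': array([-9.49343038e-06, -1.06210815e-03,  1.26582808e-03, -1.10926876e-03,
       -4.36246025e-04, -5.53141244e-04]), 'joint_torque': array([ 6.10465631e-04, -5.15121067e+01, -3.67308676e+01, -4.07824507e-05,
        1.31324201e-02,  1.46811578e-05]), 'tool_pos': array([6.74275259e-01, 3.19147593e-05, 2.29960616e-01]), 'tcp_rot': array([-3.14148033e+00,  1.43412154e-05,  3.51119254e-03]), 'wrist_force': array([ 0.84344739,  0.19763753, -0.60260886]), 'torque': array([ 0.00900518, -0.03228149,  0.00454206]), 'width': 0.9986923279251494}
scene {'K': array([[543.91569153,   0.        , 278.16679711],
       [  0.        , 543.91569153, 212.80325117],
       [  0.        ,   0.        ,   1.        ]]), 'k1': -0.16505777304741243, 'xyz': array([ 1.44314625, -0.56811063,  0.71933839]), 'attitude': array([-1.9167505 , -1.06941173,  0.55692232])}
side {'K': array([[522.18670799,   0.        , 279.29993126],
       [  0.        , 522.18670799, 215.42726581],
       [  0.        ,   0.        ,   1.        ]]), 'k1': 0.04262874517231254, 'xyz': array([0.48953343, 0.84941136, 0.66522435]), 'attitude': array([-0.07818752,  2.77207409, -1.40323653])}
wrist {'K': array([[302.05936904,   0.        , 283.22159341],
       [  0.        , 302.05936904, 211.28885882],
       [  0.        ,   0.        ,   1.        ]]), 'k1': -0.028544203599367827, 'hand_eye': array([[ 9.99999812e-01,  4.62734645e-04,  4.02834450e-04,
        -6.09398426e-04],
       [-5.60173564e-04,  9.56443846e-01,  2.91915837e-01,
        -7.42194119e-02],
       [-2.50208959e-04, -2.91916008e-01,  9.56443925e-01,
        -1.42631217e-01],
       [ 0.00000000e+00,  0.00000000e+00,  0.00000000e+00,
         1.00000000e+00]])}
```

View pics/scene0.png

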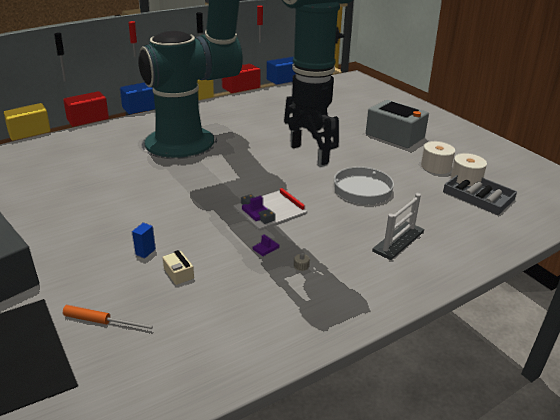

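View pics/side0.png

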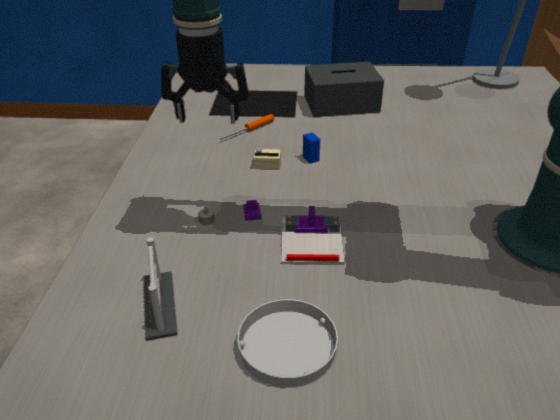

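View pics/wrist0.png

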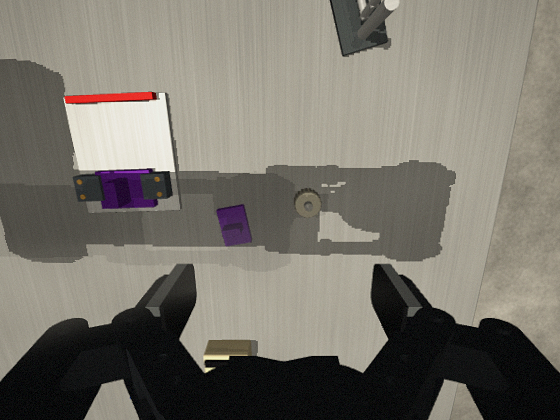

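The three views show the following.
- **Shutter candidates:** the slab held in the throat (side (312,222), wrist (128,190), scene (258,205)) and a loose small one on the bench (side (252,211), wrist (234,225), scene (265,245)). The one in the throat is larger and sits under the lips, so that is the one meant.
- **Block:** the blue upright at side (311,148) and scene (144,240). The cream module is at side (267,159).
- **Dish:** at side (287,340).

Next I'll confirm these in crops and measure.

```bash
cat > h.py <<'E'
import numpy as np,cv2,pickle
from scipy.spatial.transform import Rotation as R
def pose(c,s=None):
    if "hand_eye" in c:
        T=np.eye(4);T[:3,:3]=R.from_rotvec(s["tcp_rot"]).as_matrix();T[:3,3]=s["tool_pos"]
        T=T@c["hand_eye"];return T[:3,:3],T[:3,3]
    return R.from_rotvec(c["attitude"]).as_matrix(),np.array(c["xyz"])
def rays(c,px,s=None):
    A,o=pose(c,s)
    u=cv2.undistortPoints(np.array(px,float).reshape(-1,1,2),c["K"],np.array([c["k1"],0,0,0])).reshape(-1,2)
    d=np.c_[u,np.ones(len(u))]@A.T
    return o,d
def onz(c,px,z,s=None):
    o,d=rays(c,px,s);return o+d*((z-o[2])/d[:,2])[:,None]
def proj(c,P,s=None):
    A,o=pose(c,s)
    p=(np.array(P,float).reshape(-1,3)-o)@A
    return cv2.projectPoints(p,np.zeros(3),np.zeros(3),c["K"],np.array([c["k1"],0,0,0,0]))[0].reshape(-1,2)
def big(m,n=1):
    k,l,st,ce=cv2.connectedComponentsWithStats(m.astype(np.uint8))
    o=np.argsort(-st[1:,4])[:n]+1
    return [(l==i) for i in o]
def hsv(c): return cv2.cvtColor(c["frame"],cv2.COLOR_RGB2HSV)
E
python3 - <<'E'
from h import *
s,d=pickle.load(open("v0.pkl","rb"))
w=d["wrist"];sd=d["side"];sc=d["scene"]
def crop(c,x,y,w_,h_,k): 
    return cv2.resize(c["frame"][y:y+h_,x:x+w_,::-1],None,fx=k,fy=k,interpolation=cv2.INTER_CUBIC)
a=crop(w,50,70,150,150,4/1.5);b=crop(sd,230,120,130,150,4/1.5)
H=hsv(w);red=big(((H[...,0]<8)|(H[...,0]>172))&(H[...,1]>150)&(H[...,2]>100))[0]
ys,xs=np.nonzero(red);r=cv2.minAreaRect(np.c_[xs,ys].astype(np.float32));bx=cv2.boxPoints(r);print("red wrist",bx,onz(w,bx,.02,s))
H=hsv(sd);red=big(((H[...,0]<8)|(H[...,0]>172))&(H[...,1]>150)&(H[...,2]>100)&(np.arange(420)[:,None]>200))[0]
ys,xs=np.nonzero(red);r=cv2.minAreaRect(np.c_[xs,ys].astype(np.float32));bx=cv2.boxPoints(r);print("red side",bx,onz(sd,bx,.02))
m=(H[...,0]>105)&(H[...,0]<125)&(H[...,1]>150);m[:130]=0;m[170:]=0;m[:,:295]=0;m[:,330:]=0
m=big(m)[0];ys,xs=np.nonzero(m);print("blk side",cv2.approxPolyDP(cv2.convexHull(np.c_[xs,ys].astype(np.int32)),1.5,True).reshape(-1,2))
H2=hsv(sc);m2=(H2[...,0]>105)&(H2[...,0]<125)&(H2[...,1]>150);m2[:215]=0;m2[270:]=0;m2[:,:120]=0;m2[:,165:]=0
m2=big(m2)[0];ys,xs=np.nonzero(m2);print("blk scene",cv2.approxPolyDP(cv2.convexHull(np.c_[xs,ys].astype(np.int32)),1.5,True).reshape(-1,2))
e=crop(sd,295,125,35,45,8);f=crop(sc,125,215,40,55,8)
cv2.imwrite("pics/c1.png",np.hstack([a,b[:400]]))
h=max(e.shape[0],f.shape[0]);P=lambda i:cv2.copyMakeBorder(i,0,h-i.shape[0],0,0,0)
cv2.imwrite("pics/c2.png",np.hstack([P(e),P(f)]))
E
```

```text
red wrist [[ 63.988937  95.79007 ]
 [151.74585   91.17128 ]
 [152.16022   99.044205]
 [ 64.403305 103.662994]] [[0.42895524 0.10094801 0.02      ]
 [0.5287491  0.10453597 0.02      ]
 [0.52825325 0.09634347 0.02      ]
 [0.42778711 0.09261427 0.02      ]]
red side [[287. 254.]
 [338. 254.]
 [338. 257.]
 [287. 257.]] [[0.52495965 0.09518537 0.02      ]
 [0.42855594 0.09014944 0.02      ]
 [0.42882205 0.09882794 0.02      ]
 [0.52454273 0.10384167 0.02      ]]
blk side [[312 133]
 [319 139]
 [318 159]
 [309 162]
 [303 156]
 [304 135]]
blk scene [[144 257]
 [136 254]
 [132 231]
 [142 223]
 [151 226]
 [154 249]]
```

View pics/c1.png

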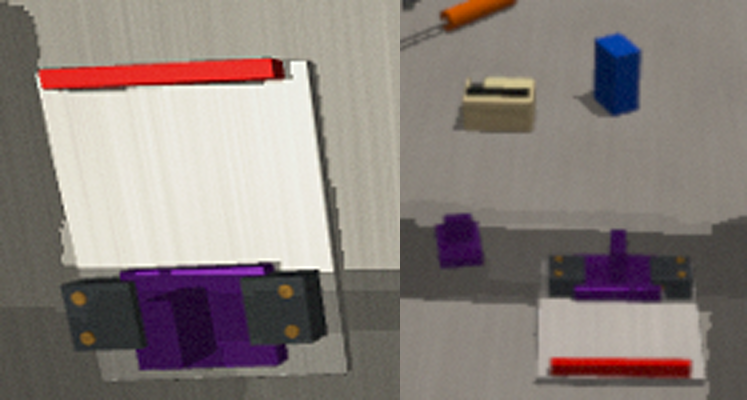

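View pics/c2.png

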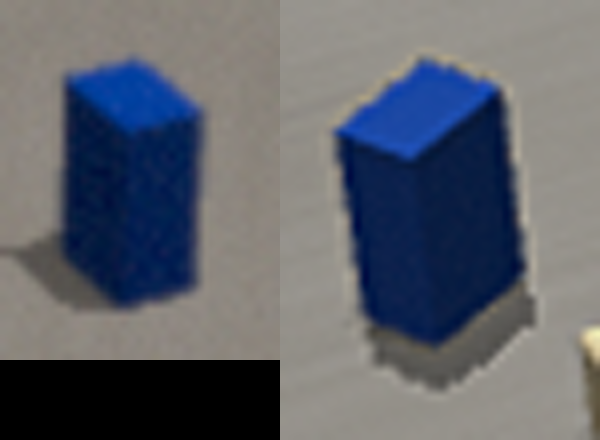

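```bash
python3 - <<'E'
from h import *
s,d=pickle.load(open("v0.pkl","rb"))
w=d["wrist"];sd=d["side"];sc=d["scene"]
for c,p in((sd,[[311.6,132.5],[320.4,138.5],[311.6,141.2],[303.4,134.6]]),(sc,[[143.75,222.5],[152.25,226.5],[141.5,234.75],[132,231.5]])):
    P=onz(c,p,.064);print(P,P.mean(0),np.linalg.norm(np.roll(P,1,0)-P,axis=1))
# plate corners in wrist crop: scale 8/3, offset 50,70
q=np.array([[305,62],[350,372],[105,378]])*3/8+[50,70]
print("plate",onz(w,q,.008,s))
lips=np.array([[62,285],[135,275],[135,346],[75,350],[243,278],[315,270],[325,335],[255,345]])*3/8+[50,70]
print("lips",onz(w,lips,.027,s))
sh=np.array([[135,365],[287,355]])*3/8+[50,70];print("shutter",onz(w,sh,.008,s))
# dish ellipse outer
H=hsv(sd)
print("dish rough",onz(sd,[[287,302],[287,345],[237,335],[337,335]],.028),onz(sc,[[335,187],[393,187],[363,168],[363,199]],.028))
E
```

```text
[[ 0.48399565 -0.31791482  0.064     ]
 [ 0.46235048 -0.28752     0.064     ]
 [ 0.48351377 -0.27285671  0.064     ]
 [ 0.50400251 -0.30590679  0.064     ]] [ 0.4834656  -0.29604958  0.064     ] [0.02333382 0.03731432 0.02574679 0.03888568]
[[ 0.47363324 -0.28222387  0.064     ]
 [ 0.49762484 -0.27182518  0.064     ]
 [ 0.5152052  -0.30289111  0.064     ]
 [ 0.49352317 -0.31626241  0.064     ]] [ 0.49499661 -0.29330064  0.064     ] [0.03942375 0.02614823 0.0356954  0.02547355]
plate [[ 0.53806184  0.1032176   0.008     ]
 [ 0.54435565 -0.03478415  0.008     ]
 [ 0.4252589  -0.03790425  0.008     ]]
lips [[ 0.42678066  0.01075945  0.027     ]
 [ 0.46047479  0.01506296  0.027     ]
 [ 0.45485876 -0.01702099  0.027     ]
 [ 0.42682071 -0.01887284  0.027     ]
 [ 0.50824016  0.01359646  0.027     ]
 [ 0.54030097  0.01702553  0.027     ]
 [ 0.54161024 -0.01198051  0.027     ]
 [ 0.50958056 -0.01656786  0.027     ]]
shutter [[ 0.44115442 -0.03140145  0.008     ]
 [ 0.51519234 -0.02643735  0.008     ]]
dish rough [[0.51857321 0.22810583 0.028     ]
 [0.51421048 0.31890193 0.028     ]
 [0.59353681 0.30335505 0.028     ]
 [0.43694872 0.29486558 0.028     ]] [[0.51213014 0.21205772 0.028     ]
 [0.58782065 0.34362194 0.028     ]
 [0.46765703 0.34285015 0.028     ]
 [0.59467227 0.23637375 0.028     ]]
```

Emit:
{"op": "carry_out", "data": {"deltas": [{"delta_pos": [-0.031, 0.049, 0.005], "dr": [0, 0, 0]}, {"delta_pos": [-0.031, 0.049, 0.005], "dr": [0, 0, 0]}, {"delta_pos": [-0.031, 0.049, 0.005], "dr": [0, 0, 0]}, {"delta_pos": [-0.031, 0.049, 0.005], "dr": [0, 0, 0]}, {"delta_pos": [-0.031, 0.049, 0.005], "dr": [0, 0, 0]}, {"delta_pos": [-0.031, 0.049, 0.005], "dr": [0, 0, 0]}, {"delta_pos": [0, 0, 0], "dr": [0, 0, -0.18]}, {"delta_pos": [0, 0, 0], "dr": [0, 0, -0.18]}, {"delta_pos": [0, 0, 0], "dr": [0, 0, -0.18]}, {"delta_pos": [0, 0, 0], "dr": [0, 0, 0]}]}}

```text
time: 1.4
tool_pos: [0.4887, -0.294, 0.2009]
tcp_rot: [-3.028, -0.835, 0.001]
wrist_force: [0.8, 0.4, -0.5]
width: 1.001
```

```bash
python3 - <<'E'
from h import *
from workcell import bot
s=bot.read_state();c=bot.read_camera("wrist");pickle.dump((s,c),open("v1.pkl","wb"))
print(s["tool_pos"],s["tcp_rot"],s["q"])
cv2.imwrite("pics/w1.png",c["frame"][:,:,::-1])
H=hsv(c);m=big((H[...,0]>105)&(H[...,0]<125)&(H[...,1]>150))[0];ys,xs=np.nonzero(m)
print(cv2.approxPolyDP(cv2.convexHull(np.c_[xs,ys].astype(np.int32)),2,True).reshape(-1,2), np.median(H[m],axis=0))
mm=m&(H[...,2]>150);print(mm.sum(),m.sum())
E
```

```text
[ 0.4887007  -0.29395576  0.20094972] [-3.02821149e+00 -8.34542509e-01  6.68095275e-04] [-5.85201179e-01  8.88319019e-02  1.86542446e+00  1.15999682e-06
  1.18798511e+00 -1.12302950e+00]
[[294 217]
 [268 216]
 [268 178]
 [271 169]
 [294 170]] [111. 198. 103.]
319 1351
```

View pics/w1.png

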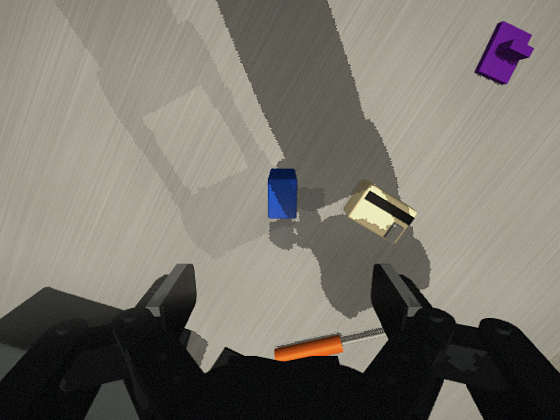

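The wrist view shows the blue block near (282,195), squared to the jaws. Its top face is the lower part and the visible side face is at rows 169–180. I'll measure the top face.

```bash
python3 - <<'E'
from h import *
s,c=pickle.load(open("v1.pkl","rb"))
H=hsv(c)
for u in (272,276,290): print(u,[(v,int(H[v,u,2])) for v in range(164,222,2)])
T=R.from_rotvec(s["tcp_rot"]).as_matrix()
P=onz(c,[[267.5,217.5],[294.5,217.5],[268,181],[294.5,181]],.064,s)
print(P);print((P-s["tool_pos"])@T)
B=onz(c,[[271,168.5],[294,168.5]],.0,s);print((B-s["tool_pos"])@T)
cv2.imwrite("pics/w1c.png",cv2.resize(c["frame"][155:230,255:320,::-1],None,fx=8,fy=8,interpolation=cv2.INTER_CUBIC))
E
```

```text
272 [(164, 180), (166, 172), (168, 103), (170, 72), (172, 60), (174, 65), (176, 60), (178, 65), (180, 103), (182, 105), (184, 100), (186, 103), (188, 101), (190, 118), (192, 192), (194, 186), (196, 185), (198, 183), (200, 187), (202, 183), (204, 183), (206, 186), (208, 181), (210, 179), (212, 182), (214, 180), (216, 178), (218, 138), (220, 161)]
276 [(164, 163), (166, 103), (168, 104), (170, 61), (172, 65), (174, 60), (176, 59), (178, 67), (180, 98), (182, 104), (184, 98), (186, 104), (188, 103), (190, 104), (192, 100), (194, 99), (196, 98), (198, 177), (200, 187), (202, 183), (204, 183), (206, 181), (208, 182), (210, 180), (212, 180), (214, 178), (216, 181), (218, 136), (220, 145)]
290 [(164, 103), (166, 106), (168, 82), (170, 61), (172, 63), (174, 67), (176, 57), (178, 70), (180, 116), (182, 122), (184, 103), (186, 100), (188, 102), (190, 103), (192, 101), (194, 105), (196, 102), (198, 98), (200, 102), (202, 102), (204, 102), (206, 102), (208, 105), (210, 107), (212, 105), (214, 103), (216, 103), (218, 101), (220, 95)]
[[ 0.4838046  -0.31673808  0.064     ]
 [ 0.50638022 -0.30325393  0.064     ]
 [ 0.46617998 -0.28525252  0.064     ]
 [ 0.4875522  -0.2724888   0.064     ]]
[[-0.01583729  0.01713801  0.13694415]
 [ 0.01045874  0.01712235  0.1369368 ]
 [-0.01484456 -0.01893112  0.13696499]
 [ 0.0100489  -0.01894452  0.13695803]]
[[-0.01447514 -0.02067394  0.20096592]
 [ 0.01176127 -0.02068845  0.20095858]]
```

View pics/w1c.png

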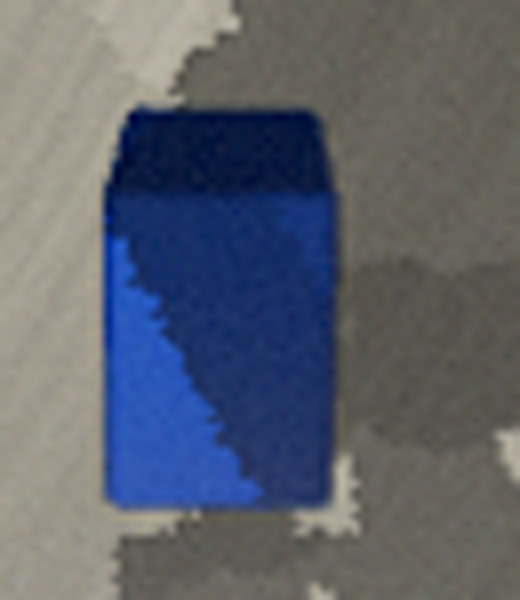

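Emit:
{"op": "carry_out", "data": {"deltas": [{"delta_pos": [-0.0015, -0.0015, 0.04], "dr": [0, 0, 0]}, {"delta_pos": [0, 0, 0.045], "dr": [0, 0, 0]}, {"delta_pos": [0, 0, 0.045], "dr": [0, 0, 0]}, {"delta_pos": [0, 0, 0.025], "dr": [0, 0, 0]}, {"delta_pos": [0, 0, 0.013], "dr": [0, 0, 0]}, {"delta_pos": [0, 0, 0], "dr": [0, 0, 0]}, {"delta_pos": [0, 0, 0], "dr": [0, 0, 0]}], "grip": 0.65}}

```text
time: 2.33
tool_pos: [0.4881, -0.2942, 0.0347]
tcp_rot: [3.026, 0.837, 0.003]
wrist_force: [-0.3, -0.0, 0.1]
width: 0.653
```

Emit:
{"op": "carry_out", "data": {"deltas": [{"delta_pos": [0, 0, 0], "dr": [0, 0, 0]}, {"delta_pos": [0, 0, 0], "dr": [0, 0, 0]}, {"delta_pos": [0, 0, 0], "dr": [0, 0, 0]}, {"delta_pos": [0, 0, 0], "dr": [0, 0, 0]}, {"delta_pos": [0, 0, 0], "dr": [0, 0, 0]}, {"delta_pos": [0, 0, 0], "dr": [0, 0, 0]}], "grip": 0, "force": 60}}

```text
time: 3.08
tool_pos: [0.488, -0.2942, 0.0347]
tcp_rot: [3.026, 0.837, 0.003]
wrist_force: [-1.3, -0.3, 5.5]
width: 0.319
```

Emit:
{"op": "carry_out", "data": {"deltas": [{"delta_pos": [0, 0, -0.04], "dr": [0, 0, 0]}, {"delta_pos": [0, 0, -0.06], "dr": [0, 0, 0]}, {"delta_pos": [0, 0, -0.055], "dr": [0, 0, 0.165]}, {"delta_pos": [0, 0, 0], "dr": [0, 0, 0.165]}, {"delta_pos": [0, 0, 0], "dr": [0, 0, 0.166]}, {"delta_pos": [0.002, -0.053, 0], "dr": [0, 0, 0]}, {"delta_pos": [0.002, -0.053, 0], "dr": [0, 0, 0]}, {"delta_pos": [0.002, -0.053, 0], "dr": [0, 0, 0]}, {"delta_pos": [0.002, -0.053, 0], "dr": [0, 0, 0]}, {"delta_pos": [0, 0, 0], "dr": [0, 0, 0]}]}}

```text
time: 4.32
tool_pos: [0.4848, -0.0781, 0.1878]
tcp_rot: [-3.139, -0.076, 0.002]
wrist_force: [0.6, -0.5, -0.8]
width: 0.32
```

```bash
python3 - <<'E'
from h import *
from workcell import bot
s=bot.read_state();c=bot.read_camera("wrist");pickle.dump((s,c),open("v2.pkl","wb"))
print(s["tool_pos"],s["tcp_rot"],s["width"],s["wrist_force"])
cv2.imwrite("pics/w2.png",c["frame"][:,:,::-1])
cv2.imwrite("pics/w2c.png",cv2.resize(c["frame"][20:210,190:400,::-1],None,fx=3,fy=3,interpolation=cv2.INTER_CUBIC))
E
```

```text
[ 0.484768   -0.07812167  0.18780191] [-3.13949793e+00 -7.63593087e-02  1.54335266e-03] 0.3196299166574863 [ 0.63930985 -0.52794134 -0.7859751 ]
```

View pics/w2.png

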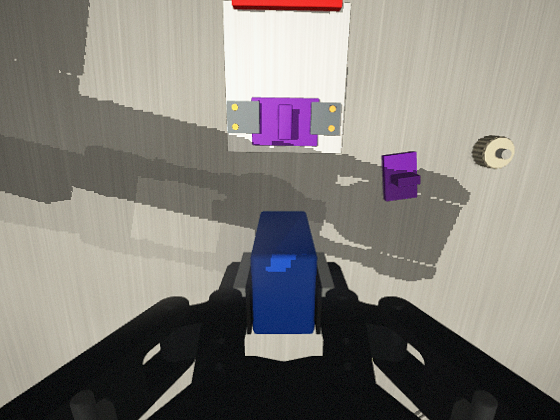

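View pics/w2c.png

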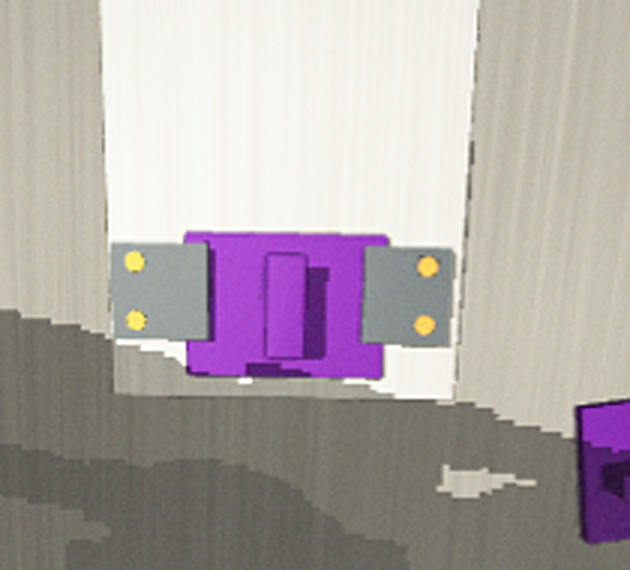

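The view from above shows the throat clearly. The lips span crop (112–209) and (363–454), the shutter's -y end is at crop row 376, and the plate's -y edge is at rows 394–402. The block is held squarely.

```bash
python3 - <<'E'
from h import *
s,c=pickle.load(open("v2.pkl","rb"))
T=R.from_rotvec(s["tcp_rot"]).as_matrix()
f=lambda q,z:onz(c,np.array(q)/3+[190-.33,20-.33],z,s)
def show(n,P):
    print(n,P.round(4).tolist(),"tool",((P-s["tool_pos"])@T)[:,:2].round(4).tolist(),"mean",P.mean(0).round(4))
L=f([[112,242],[209,243],[209,340],[114,338],[363,247],[455,249],[452,347],[363,343]],.027);show("lips",L)
show("screws",f([[134,261],[136,320],[428,266],[425,325]],.027))
show("plate",f([[114,394],[454,402]],.008))
show("shutter top",f([[185,233],[388,236],[384,377],[187,374]],.020))
show("tab top",f([[266,253],[306,254],[304,358],[266,357]],.050))
show("block", onz(c,[[261,211],[306,211]],s["tool_pos"][2]-.0347,s))
E
```

```text
lips [[0.4263, 0.011, 0.027], [0.457, 0.0121, 0.027], [0.4578, -0.0177, 0.027], [0.4269, -0.0186, 0.027], [0.5057, 0.0133, 0.027], [0.5349, 0.0142, 0.027], [0.537, -0.016, 0.027], [0.5079, -0.0162, 0.027]] tool [[-0.0539, -0.0917], [-0.0232, -0.0913], [-0.0238, -0.0614], [-0.0547, -0.0621], [0.0255, -0.0901], [0.0547, -0.0896], [0.0553, -0.0593], [0.0263, -0.0605]] mean [ 0.4817 -0.0022  0.027 ]
screws [[0.4333, 0.0056, 0.027], [0.434, -0.0126, 0.027], [0.5268, 0.0087, 0.027], [0.5275, -0.0095, 0.027]] tool [[-0.0472, -0.0859], [-0.0473, -0.0678], [0.0464, -0.0844], [0.0462, -0.0662]] mean [ 0.4804 -0.002   0.027 ]
plate [[0.4235, -0.0386, 0.008], [0.5431, -0.0355, 0.008]] tool [[-0.0591, -0.0422], [0.0605, -0.0395]] mean [ 0.4833 -0.037   0.008 ]
shutter top [[0.4486, 0.0152, 0.02], [0.5141, 0.0175, 0.02], [0.5164, -0.0272, 0.02], [0.4502, -0.0295, 0.02]] tool [[-0.0314, -0.0947], [0.0341, -0.0939], [0.0342, -0.0491], [-0.032, -0.05]] mean [ 0.4823 -0.006   0.02  ]
tab top [[0.4755, 0.0089, 0.05], [0.4873, 0.0092, 0.05], [0.4884, -0.0206, 0.05], [0.4769, -0.0209, 0.05]] tool [[-0.0049, -0.0872], [0.0069, -0.0869], [0.0065, -0.0571], [-0.005, -0.0574]] mean [ 0.482  -0.0058  0.05  ]
block [[0.4696, -0.0585, 0.1531], [0.4972, -0.0571, 0.1531]] tool [[-0.0142, -0.0203], [0.0134, -0.0203]] mean [ 0.4834 -0.0578  0.1531]
```

Emit:
{"op": "carry_out", "data": {"deltas": [{"delta_pos": [0.001, 0, 0.03], "dr": [0, 0, 0.016]}, {"delta_pos": [0, 0, 0.045], "dr": [0, 0, 0]}, {"delta_pos": [0, 0, 0.04], "dr": [0, 0, 0]}, {"delta_pos": [0, 0, 0.025], "dr": [0, 0, 0]}, {"delta_pos": [0, 0, 0], "dr": [0, 0, 0]}, {"delta_pos": [0, 0, 0], "dr": [0, 0, 0]}]}}

```text
time: 5.12
tool_pos: [0.4874, -0.0823, 0.0492]
tcp_rot: [3.141, 0.042, 0.002]
wrist_force: [-0.1, -0.6, -0.7]
width: 0.319
```

```bash
python3 - <<'E'
from h import *
from workcell import bot
s=bot.read_state();print(s["tool_pos"],s["tcp_rot"],s["wrist_force"])
c=bot.read_camera("wrist");cv2.imwrite("pics/w3.png",c["frame"][:,:,::-1])
E
```

```text
[ 0.48744196 -0.08226073  0.04917248] [3.14081791e+00 4.23457278e-02 1.94031579e-03] [-0.10836243 -0.61499559 -0.7164569 ]
```

View pics/w3.png

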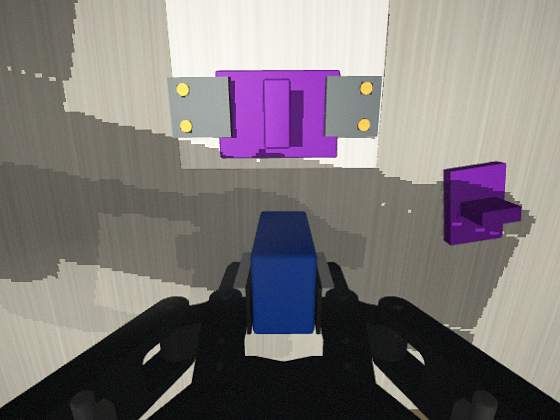

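Emit:
{"op": "carry_out", "data": {"deltas": [{"delta_pos": [-0.003, 0, 0.0035], "dr": [0, 0, -0.006]}, {"delta_pos": [0, 0, 0], "dr": [0, 0, 0]}, {"delta_pos": [0, -0.012, 0], "dr": [0, 0, 0]}, {"delta_pos": [0, -0.012, 0], "dr": [0, 0, 0]}, {"delta_pos": [0, 0, 0], "dr": [0, 0, 0]}]}}

```text
time: 5.8
tool_pos: [0.4826, -0.0562, 0.0448]
tcp_rot: [-3.141, -0.056, 0.0]
wrist_force: [-0.9, 0.4, -0.5]
width: 0.319
```

```bash
python3 - <<'E'
from h import *
from workcell import bot
s=bot.read_state();print(s["tool_pos"],s["tcp_rot"],s["wrist_force"])
c=bot.read_camera("wrist");cv2.imwrite("pics/w4.png",c["frame"][:,:,::-1])
E
```

```text
[ 0.48261944 -0.0561924   0.044758  ] [-3.14092331e+00 -5.62611594e-02  2.57843600e-04] [-0.94950427  0.43946668 -0.54156033]
```

View pics/w4.png

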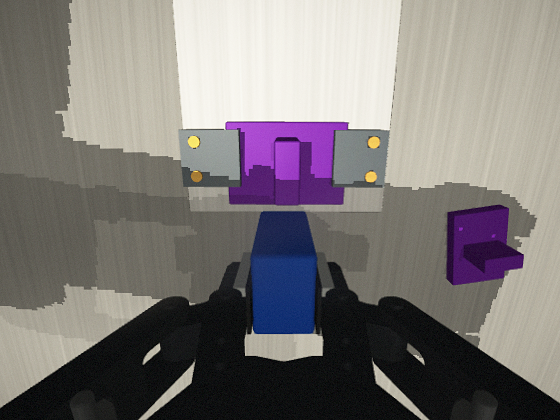

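Emit:
{"op": "carry_out", "data": {"deltas": [{"delta_pos": [0, -0.006, -0.001], "dr": [0, 0, 0]}, {"delta_pos": [0, -0.006, 0], "dr": [0, 0, 0]}, {"delta_pos": [0, -0.006, 0], "dr": [0, 0, 0]}, {"delta_pos": [0, -0.006, 0], "dr": [0, 0, 0]}]}}

```text
time: 6.35
tool_pos: [0.4822, -0.0349, 0.046]
tcp_rot: [3.138, 0.055, 0.001]
wrist_force: [-0.9, -6.9, -1.0]
width: 0.319
```

```bash
python3 - <<'E'
from h import *
from workcell import bot
s=bot.read_state();print(s["tool_pos"],s["tcp_rot"],s["wrist_force"])
c=bot.read_camera("wrist");cv2.imwrite("pics/w5.png",c["frame"][:,:,::-1])
E
```

```text
[ 0.48219154 -0.03490848  0.04604175] [3.13781386e+00 5.51849567e-02 5.13712244e-04] [-0.87341834 -6.94605674 -0.95891263]
```

View pics/w5.png

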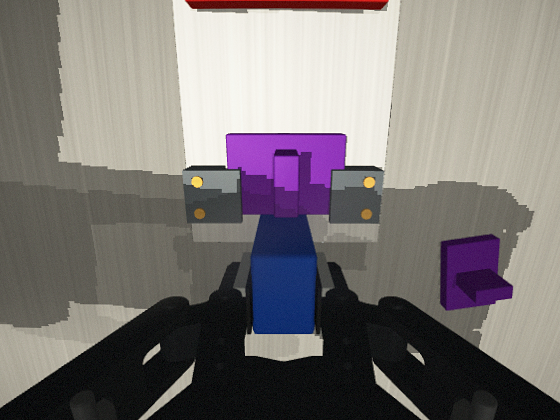

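Emit:
{"op": "carry_out", "data": {"deltas": [{"delta_pos": [0, -0.006, 0], "dr": [0, 0, 0]}, {"delta_pos": [0, -0.006, 0], "dr": [0, 0, 0]}, {"delta_pos": [0, -0.006, 0], "dr": [0, 0, 0]}, {"delta_pos": [0, -0.006, 0], "dr": [0, 0, 0]}, {"delta_pos": [0, -0.006, 0], "dr": [0, 0, 0]}, {"delta_pos": [0, -0.006, 0], "dr": [0, 0, 0]}, {"delta_pos": [0, -0.004, 0], "dr": [0, 0, 0]}, {"delta_pos": [0, 0, 0], "dr": [0, 0, 0]}]}}

```text
time: 7.4
tool_pos: [0.4805, 0.007, 0.0457]
tcp_rot: [-3.141, -0.054, 0.0]
wrist_force: [0.0, -0.3, -0.7]
width: 0.316
```

```bash
python3 - <<'E'
from h import *
from workcell import bot
s=bot.read_state();print(s["tool_pos"],s["tcp_rot"],s["wrist_force"])
c=bot.read_camera("wrist");cv2.imwrite("pics/w6.png",c["frame"][:,:,::-1])
E
```

```text
[0.48049596 0.00702269 0.04571494] [-3.14087660e+00 -5.41884281e-02  2.96599129e-04] [ 0.02397977 -0.26385412 -0.69288558]
```

View pics/w6.png

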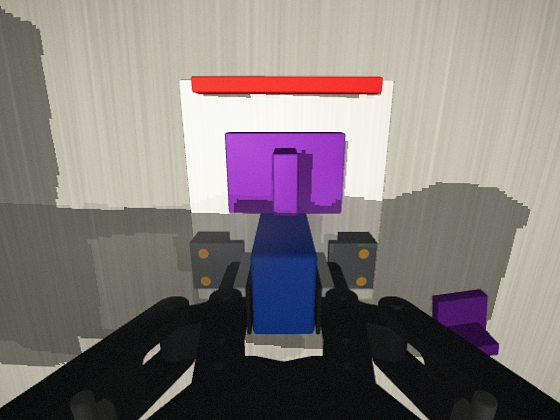

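Emit:
{"op": "carry_out", "data": {"deltas": [{"delta_pos": [0, 0.01, 0], "dr": [0, 0, 0]}, {"delta_pos": [0, 0.005, -0.03], "dr": [0, 0, 0]}, {"delta_pos": [0, 0.01, -0.05], "dr": [0, 0, 0]}, {"delta_pos": [0, 0.045, 0], "dr": [0, 0, 0]}, {"delta_pos": [0, 0.05, 0], "dr": [0, 0, 0]}, {"delta_pos": [0, 0.05, 0], "dr": [0, 0, 0]}, {"delta_pos": [0, 0.04, 0.02], "dr": [0, 0, 0]}, {"delta_pos": [0, 0, 0.04], "dr": [0, 0, 0]}, {"delta_pos": [0, 0, 0.024], "dr": [0, 0, 0]}, {"delta_pos": [0, 0, 0], "dr": [0, 0, 0]}]}}

```text
time: 8.7
tool_pos: [0.4851, -0.2031, 0.0394]
tcp_rot: [-3.139, -0.052, 0.008]
wrist_force: [0.6, -0.2, -0.7]
width: 0.315
```

```bash
python3 - <<'E'
from h import *
from workcell import bot
s=bot.read_state();print(s["tool_pos"],s["tcp_rot"],s["wrist_force"],s["width"])
E
```

```text
[ 0.48512691 -0.20311007  0.03937759] [-3.13871543 -0.05160831  0.00811372] [ 0.62354574 -0.20356596 -0.65946632] 0.31535053243970057
```

Emit:
{"op": "carry_out", "data": {"deltas": [{"delta_pos": [0, 0, 0.003], "dr": [0, 0, 0]}, {"delta_pos": [0, 0, 0.0015], "dr": [0, 0, 0]}, {"delta_pos": [0, 0, 0], "dr": [0, 0, 0]}, {"delta_pos": [0, 0, 0], "dr": [0, 0, 0]}]}}

```text
time: 9.2
tool_pos: [0.4882, -0.2034, 0.038]
tcp_rot: [3.141, 0.054, 0.002]
wrist_force: [-0.2, -0.4, -1.0]
width: 0.32
```

Emit:
{"op": "carry_out", "data": {"deltas": [{"delta_pos": [0, 0, 0.002], "dr": [0, 0, 0]}, {"delta_pos": [0, 0, 0], "dr": [0, 0, 0]}, {"delta_pos": [0, 0, 0], "dr": [0, 0, 0]}]}}

```text
time: 9.57
tool_pos: [0.4877, -0.2033, 0.0352]
tcp_rot: [-3.141, -0.054, 0.0]
wrist_force: [-0.1, -0.4, -0.8]
width: 0.319
```

Emit:
{"op": "carry_out", "data": {"deltas": [{"delta_pos": [0, 0, 0.001], "dr": [0, 0, 0]}, {"delta_pos": [0, 0, 0], "dr": [0, 0, 0]}, {"delta_pos": [0, 0, 0], "dr": [0, 0, 0]}]}}

```text
time: 9.95
tool_pos: [0.4879, -0.2033, 0.0348]
tcp_rot: [3.141, 0.053, 0.0]
wrist_force: [-2.2, 1.0, 5.1]
width: 0.317
```

Contact at 5 N, at the same height the block was picked up from. I'll release and rise.

Emit:
{"op": "carry_out", "data": {"deltas": [{"delta_pos": [0, 0, 0], "dr": [0, 0, 0]}, {"delta_pos": [0, 0, 0], "dr": [0, 0, 0]}, {"delta_pos": [0, 0, 0], "dr": [0, 0, 0]}, {"delta_pos": [0, 0, -0.02], "dr": [0, 0, 0]}, {"delta_pos": [0, 0, -0.04], "dr": [0, 0, 0]}, {"delta_pos": [0, 0, -0.06], "dr": [0, 0, 0]}, {"delta_pos": [0, 0, -0.04], "dr": [0, 0, 0]}, {"delta_pos": [0, -0.06, 0], "dr": [0, 0, 0]}, {"delta_pos": [0, -0.06, 0], "dr": [0, 0, 0]}, {"delta_pos": [0, 0, 0], "dr": [0, 0, 0]}], "grip": 0.65}}

```text
time: 11.2
tool_pos: [0.4832, -0.0801, 0.1942]
tcp_rot: [-3.14, -0.061, 0.0]
wrist_force: [-0.4, 0.1, -0.2]
width: 0.651
```

```bash
python3 - <<'E'
from h import *
from workcell import bot
s=bot.read_state();c=bot.read_camera("wrist");d=bot.read_camera("side");pickle.dump((s,c,d),open("v7.pkl","wb"))
print(s["tool_pos"],s["tcp_rot"],s["width"],s["wrist_force"])
cv2.imwrite("pics/w7.png",c["frame"][:,:,::-1])
cv2.imwrite("pics/s7.png",cv2.resize(d["frame"][100:400,200:400,::-1],None,fx=2,fy=2))
E
```

```text
[ 0.48316905 -0.0800928   0.19419809] [-3.14003051e+00 -6.12245733e-02  1.50109971e-04] 0.651493089081859 [-0.43971162  0.07351302 -0.21068501]
```

View pics/w7.png

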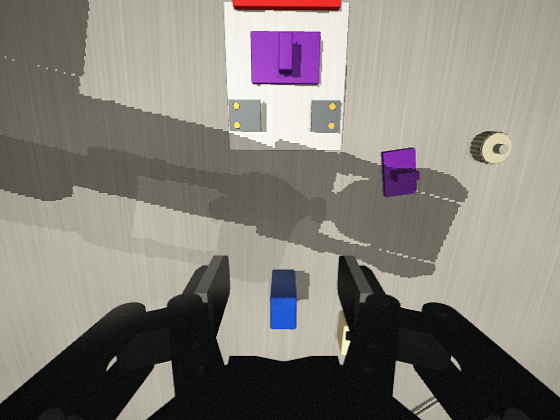

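View pics/s7.png

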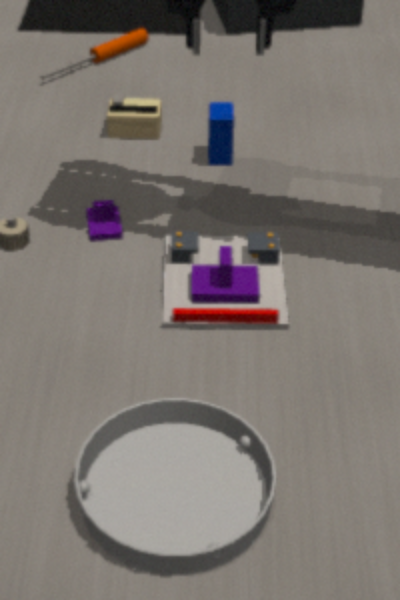

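The block is standing on the bench (side crop (221,133)). The shutter lies square on the open plate (wrist (285,57)) ahead of the lips and short of the red stop. The dish is clear. Next I'll measure the tab.

```bash
python3 - <<'E'
from h import *
s,c,d=pickle.load(open("v7.pkl","rb"))
cv2.imwrite("pics/w7c.png",cv2.resize(c["frame"][20:140,220:350,::-1],None,fx=5,fy=5,interpolation=cv2.INTER_CUBIC))
H=hsv(c);m=(H[...,0]>130)&(H[...,0]<155)&(H[...,1]>100);m[:20]=0;m[110:]=0;m[:,:230]=0;m[:,340:]=0
m=big(m)[0];ys,xs=np.nonzero(m);print(cv2.boxPoints(cv2.minAreaRect(np.c_[xs,ys].astype(np.float32))))
print("dish",onz(d,[[237.5,337.5],[337.5,337.5],[287.5,299.5]],.028))
E
```

```text
[[251.  31.]
 [319.  31.]
 [319.  83.]
 [251.  83.]]
dish [[0.59212352 0.30829763 0.028     ]
 [0.4363231  0.2998373  0.028     ]
 [0.5180089  0.22225885 0.028     ]]
```

View pics/w7c.png

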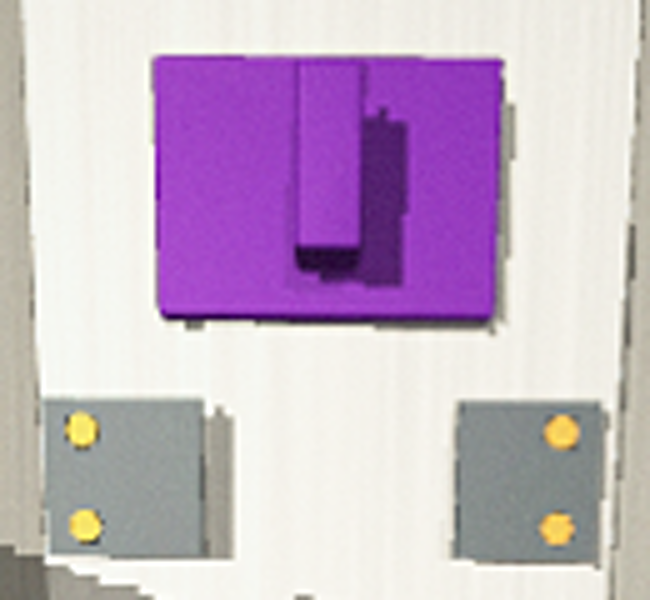

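```bash
python3 - <<'E'
from h import *
s,c,d=pickle.load(open("v7.pkl","rb"))
T=R.from_rotvec(s["tcp_rot"]).as_matrix()
for n,q,z in(("tab",[[297,60],[364,61],[360,247],[297,245]],.05),("sh",[[155,57],[502,59],[497,318],[158,315]],.02),("lips",[[203,398],[455,400],[452,557],[204,556]],.027)):
    P=onz(c,np.array(q)/5+[219.6,19.6],z,s);print(n,P.mean(0).round(4),((P-s["tool_pos"])@T).round(4).tolist())
E
```

```text
tab [0.4794 0.0513 0.05  ] [[-0.0042, -0.146, 0.1443], [0.0072, -0.1458, 0.1443], [0.0067, -0.1166, 0.1443], [-0.0043, -0.1169, 0.1443]]
sh [0.4794 0.0512 0.02  ] [[-0.0311, -0.154, 0.1743], [0.0339, -0.1537, 0.1743], [0.0344, -0.1083, 0.1743], [-0.0318, -0.1088, 0.1743]]
lips [ 0.4816 -0.0019  0.027 ] [[-0.0228, -0.093, 0.1673], [0.0259, -0.0927, 0.1673], [0.0261, -0.0631, 0.1673], [-0.0232, -0.0633, 0.1673]]
```

Emit:
{"op": "carry_out", "data": {"deltas": [{"delta_pos": [0.0005, -0.044, 0], "dr": [0, 0, 0]}, {"delta_pos": [0.0005, -0.044, 0.02], "dr": [0, 0, 0]}, {"delta_pos": [0, -0.043, 0.04], "dr": [0, 0, 0]}, {"delta_pos": [0, 0, 0.045], "dr": [0, 0, 0]}, {"delta_pos": [0, 0, 0], "dr": [0, 0, 0]}, {"delta_pos": [0, 0, 0], "dr": [0, 0, 0]}], "grip": 0.5}}

```text
time: 12.05
tool_pos: [0.4814, 0.0465, 0.0904]
tcp_rot: [3.141, 0.051, 0.002]
wrist_force: [0.2, -0.2, 0.6]
width: 0.5
```

```bash
python3 - <<'E'
from h import *
from workcell import bot
s=bot.read_state();c=bot.read_camera("wrist")
print(s["tool_pos"],s["tcp_rot"],s["width"])
cv2.imwrite("pics/w8.png",c["frame"][:,:,::-1])
T=R.from_rotvec(s["tcp_rot"]).as_matrix();print((np.array([.4794,.0513,.05])-s["tool_pos"])@T)
print(proj(c,[.4794,.0513,.05],s))
E
```

```text
[0.48140211 0.04648889 0.09036497] [3.14095680e+00 5.06732966e-02 1.72579397e-03] 0.5003436513356051
[-0.00189006 -0.00488305  0.04036173]
[[281.12013823 231.2632036 ]]
```

View pics/w8.png

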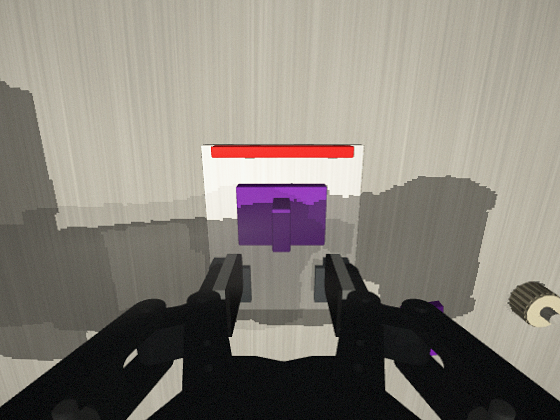

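Emit:
{"op": "carry_out", "data": {"deltas": [{"delta_pos": [-0.002, -0.005, 0.01], "dr": [0, 0, 0]}, {"delta_pos": [0, 0, 0.025], "dr": [0, 0, 0]}, {"delta_pos": [0, 0, 0.02], "dr": [0, 0, 0]}, {"delta_pos": [0, 0, 0.006], "dr": [0, 0, 0]}, {"delta_pos": [0, 0, 0], "dr": [0, 0, 0]}, {"delta_pos": [0, 0, 0], "dr": [0, 0, 0]}, {"delta_pos": [0, 0, 0], "dr": [0, 0, 0]}]}}

```text
time: 12.98
tool_pos: [0.4789, 0.0526, 0.0292]
tcp_rot: [-3.141, -0.053, -0.003]
wrist_force: [-0.2, -0.0, -0.3]
width: 0.502
```

Emit:
{"op": "carry_out", "data": {"deltas": [{"delta_pos": [0, 0.001, 0.003], "dr": [0, 0, 0]}, {"delta_pos": [0, 0, 0], "dr": [0, 0, 0]}, {"delta_pos": [0, 0, 0], "dr": [0, 0, 0]}, {"delta_pos": [0, 0, 0], "dr": [0, 0, 0]}, {"delta_pos": [0, 0, 0], "dr": [0, 0, 0]}, {"delta_pos": [0, 0, 0], "dr": [0, 0, 0]}, {"delta_pos": [0, 0, 0], "dr": [0, 0, 0]}], "grip": 0, "force": 50}}

```text
time: 13.85
tool_pos: [0.4782, 0.0515, 0.0253]
tcp_rot: [3.141, 0.053, 0.0]
wrist_force: [0.6, -0.3, 1.7]
width: 0.135
```

Emit:
{"op": "carry_out", "data": {"deltas": [{"delta_pos": [0, 0, -0.02], "dr": [0, 0, 0]}, {"delta_pos": [0, 0, -0.04], "dr": [0, 0, 0]}, {"delta_pos": [0, 0, -0.05], "dr": [0, 0, 0]}, {"delta_pos": [0.009, -0.04, 0], "dr": [0, 0, 0]}, {"delta_pos": [0.009, -0.04, 0], "dr": [0, 0, 0]}, {"delta_pos": [0.009, -0.04, 0], "dr": [0, 0, 0]}, {"delta_pos": [0.009, -0.04, 0], "dr": [0, 0, 0]}, {"delta_pos": [0, 0, 0], "dr": [0, 0, 0]}]}}

```text
time: 14.85
tool_pos: [0.5086, 0.215, 0.1349]
tcp_rot: [-3.141, -0.058, 0.001]
wrist_force: [-0.9, -0.6, -0.3]
width: 0.131
```

```bash
python3 - <<'E'
from h import *
from workcell import bot
s=bot.read_state();c=bot.read_camera("wrist");pickle.dump((s,c),open("v9.pkl","wb"))
print(s["tool_pos"],s["tcp_rot"],s["width"])
cv2.imwrite("pics/w9.png",c["frame"][:,:,::-1])
E
```

```text
[0.50857548 0.21497238 0.13486874] [-3.14056327e+00 -5.84211868e-02  6.54103185e-04] 0.13131331979919939
```

View pics/w9.png

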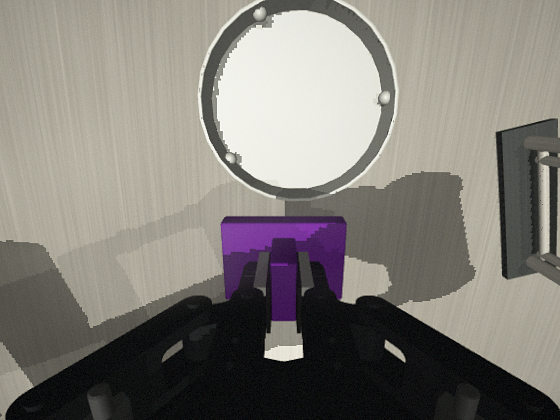

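The shutter is held by its tab and hangs level. The dish rim spans columns 198–396 with its near edge at row 199, and there are three dents at the wall.

```bash
python3 - <<'E'
from h import *
s,c=pickle.load(open("v9.pkl","rb"))
T=R.from_rotvec(s["tcp_rot"]).as_matrix()
P=onz(c,[[198,98],[397,98],[298,200],[222,160],[374,160],[212,53],[376,37]],.028,s)
A=np.c_[2*P[:,:2],np.ones(len(P))];x=np.linalg.lstsq(A,(P[:,:2]**2).sum(1),rcond=None)[0];print(x[:2],np.sqrt(x[2]+x[0]**2+x[1]**2))
print(((np.array([x[0],x[1],0])-s["tool_pos"])@T))
b=onz(c,[[260,14],[384,97],[231,158]],.01,s);print("dents rel",b[:,:2]-x[:2])
E
```

```text
[0.51642762 0.2998281 ] 0.07623963109015801
[ 0.01105756 -0.08443839  0.13490595]
dents rel [[-0.03232221  0.0679575 ]
 [ 0.07225564  0.01074401]
 [-0.05591591 -0.04495342]]
```

Emit:
{"op": "carry_out", "data": {"deltas": [{"delta_pos": [0.005, -0.042, 0], "dr": [0, 0, 0]}, {"delta_pos": [0.005, -0.042, 0], "dr": [0, 0, 0]}, {"delta_pos": [0, 0, 0.03], "dr": [0, 0, 0]}, {"delta_pos": [0, 0, 0.035], "dr": [0, 0, 0]}, {"delta_pos": [0, 0, 0.025], "dr": [0, 0, 0]}, {"delta_pos": [0, 0, 0.012], "dr": [0, 0, 0]}, {"delta_pos": [0, 0, 0], "dr": [0, 0, 0]}, {"delta_pos": [0, 0, 0], "dr": [0, 0, 0]}, {"delta_pos": [0, 0, 0], "dr": [0, 0, 0]}]}}

```text
time: 16.02
tool_pos: [0.5169, 0.2974, 0.0348]
tcp_rot: [-3.14, -0.053, -0.004]
wrist_force: [-0.1, 0.0, -0.2]
width: 0.131
```

Emit:
{"op": "carry_out", "data": {"deltas": [{"delta_pos": [0, 0, 0.006], "dr": [0, 0, 0]}, {"delta_pos": [0, 0, 0.004], "dr": [0, 0, 0]}, {"delta_pos": [0, 0, 0], "dr": [0, 0, 0]}, {"delta_pos": [0, 0, 0], "dr": [0, 0, 0]}, {"delta_pos": [0, 0, 0], "dr": [0, 0, 0]}]}}

```text
time: 16.65
tool_pos: [0.5159, 0.297, 0.0234]
tcp_rot: [-3.141, -0.053, -0.0]
wrist_force: [0.3, 0.2, -0.5]
width: 0.13
```

Emit:
{"op": "carry_out", "data": {"deltas": [{"delta_pos": [0, 0, 0.002], "dr": [0, 0, 0]}, {"delta_pos": [0, 0, 0], "dr": [0, 0, 0]}, {"delta_pos": [0, 0, 0], "dr": [0, 0, 0]}]}}

```text
time: 17.02
tool_pos: [0.5157, 0.2969, 0.0212]
tcp_rot: [3.141, 0.053, -0.0]
wrist_force: [1.1, 0.2, -0.8]
width: 0.127
```

Emit:
{"op": "carry_out", "data": {"deltas": [{"delta_pos": [0, 0, 0.001], "dr": [0, 0, 0]}, {"delta_pos": [0, 0, 0], "dr": [0, 0, 0]}, {"delta_pos": [0, 0, 0], "dr": [0, 0, 0]}]}}

```text
time: 17.4
tool_pos: [0.5159, 0.297, 0.0204]
tcp_rot: [-3.141, -0.053, -0.001]
wrist_force: [0.9, 0.0, -0.8]
width: 0.13
```

Within about 0.1 mm of the computed floor height, so I'll release.

Emit:
{"op": "carry_out", "data": {"deltas": [{"delta_pos": [0, 0, 0], "dr": [0, 0, 0]}, {"delta_pos": [0, 0, 0], "dr": [0, 0, 0]}, {"delta_pos": [0, 0, 0], "dr": [0, 0, 0]}, {"delta_pos": [0, 0, -0.02], "dr": [0, 0, 0]}, {"delta_pos": [0, 0, -0.04], "dr": [0, 0, 0]}, {"delta_pos": [0, 0, -0.06], "dr": [0, 0, 0]}, {"delta_pos": [0, 0, -0.06], "dr": [0, 0, 0]}, {"delta_pos": [0, 0, 0], "dr": [0, 0, 0]}, {"delta_pos": [0, 0, 0], "dr": [0, 0, 0]}], "grip": 0.4}}

```text
time: 18.52
tool_pos: [0.5159, 0.297, 0.2017]
tcp_rot: [-3.14, -0.053, -0.003]
wrist_force: [0.5, 0.1, 0.2]
width: 0.403
```

```bash
python3 - <<'E'
from h import *
from workcell import bot
s=bot.read_state();c=bot.read_camera("wrist");d=bot.read_camera("side")
print(s["tool_pos"],s["wrist_force"],s["width"])
a=cv2.resize(c["frame"][...,::-1],(440,330));b=cv2.resize(d["frame"][100:400,180:400,::-1],(352,480))
a=cv2.copyMakeBorder(a,0,150,0,0,0);cv2.imwrite("pics/f.png",np.hstack([a,b]))
E
```

```text
[0.51590963 0.29701163 0.20166539] [0.46242118 0.12480536 0.17570637] 0.4032143375376784
```

View pics/f.png

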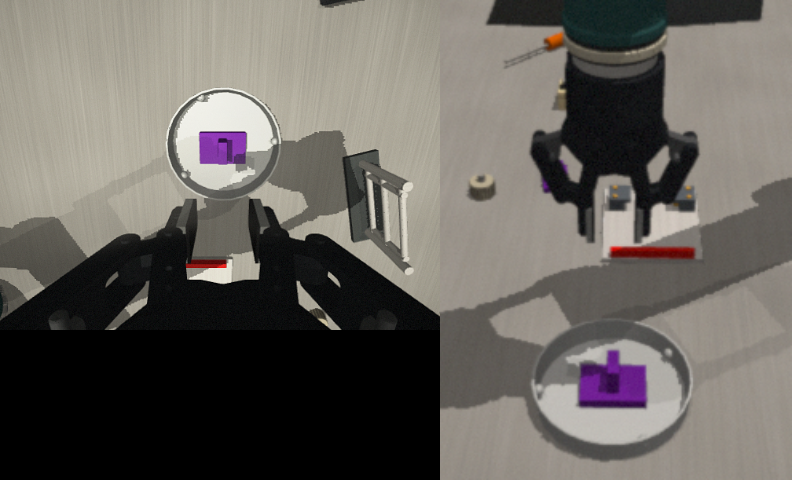

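The shutter lies flat on the dish floor, well inside the wall (wrist panel (223,147), side panel (612,385)). The arm hides the block in the side view, so I'll check it in the scene camera.

```bash
python3 - <<'E'
from h import *
from workcell import bot
c=bot.read_camera("scene");cv2.imwrite("pics/fs.png",c["frame"][...,::-1])
E
```

```text
(no output)
```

View pics/fs.png

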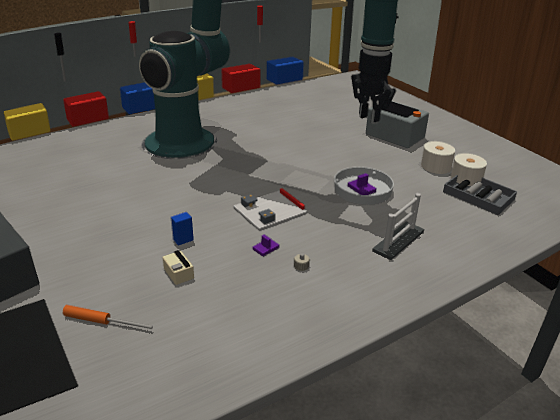

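The block stands upright at (182,228), the shutter is in the dish at (362,184), and the look-alikes haven't been touched. I'll hand the job in.

```bash
python3 -c "
from workcell import bot
print(bot.finish_job())"
```

```text
the job is handed in; nothing more can be done
None
```

The job is done and handed in at about 18.7 s of the 61 s allowed. I pushed the shutter out of the throat with the blue block at about 7 N. Its centre ended about 53 mm past the throat centre, clear of the lips and short of the red stop. I then stood the block back on the bench, lifted the shutter by its tab and laid it flat in the dish.

**Last checks:**
- **Shutter and block:** the wrist, side and scene pictures show the shutter flat inside the dish, about 3 mm off centre by the arm's reading at release. The scene picture shows the block upright, about 90 mm from where it started.
- **Arm and look-alikes:** the gripper is empty and 0.2 m above the bench. The look-alikes look undisturbed, and the force readings between moves stayed under 8 N.

**Disagreements:**
- **Block position:** the side and scene estimates differed by about 11 mm in x. I settled it with a closer wrist view before gripping.
- **Arm positioning:** the arm settled 1 to 6 mm off the shifts I commanded, so I corrected from its readings at each step.
- **Release in the dish:** I felt no clear contact with the dish floor. I let go at the computed floor height, and the pictures afterwards show the shutter sitting flat.

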